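# Snap the topping pan's lid shut

## Robot

A 6-joint arm with a two-finger parallel gripper is mounted at the origin on the work surface. World frame = base frame: x ahead of the robot, y to its left, z up, the work surface at z = 0. Lengths are in mm, angles in rad, forces in N, time in s.
With the tool pointing down it reaches from about 275 to 750 mm from the base axis. Payload 10.2 kg.
Tool frame: the origin (TCP) lies midway between the tips of the shut fingers; the grasp point (between the pads) lies 19 mm behind it (ctrl.grip_depth is the distance from the TCP to the grasp point, in mm); y points along the fingers, x is the direction in which the jaws open and shut, and the axes are right-handed (so a half turn about y gives the same grasp; the last joint's range is limited). The gripper opens to 85 mm and grips with 20 to 120 N. Pads are 22 mm wide; open, the fingers measure 114 mm over their backs; the gripper's body (76 mm by 85 mm) begins 54 mm behind the grasp point. The pads swing forward as they close: fully open they stand 13 mm farther back than shut.
Start: joints at [-0.223, 0.313, 1.498, -0, 1.331, -0.223], TCP at [525.006, -0.013, 231.294] pointing down, gripper open.
Joint ranges: [-2.94, 2.94], [-0.97, 2.17], [0.19, 2.56], [-1.23, 4.37], [0.02, 3.11], [-2.88, 2.88]. Speed limits (rad/s): [2.39, 2.39, 3.01, 3.14, 3.14, 3.14].

## Interface

Orientations are given as a unit quaternion [w, x, y, z].
In Python, from rig import ctrl gives the robot as it stands. The module is installed in compiled form; this text tells all that it offers.
- The arm moves only by the tool drive_tool, never from a script. Its arguments are lists of equal length, an entry for each row: "gripper": the closure, from 0 (fully open) to 1 (shut); "offset": the shift along the tool's x, y, z in m, a list of three; "turn": the turn about the tool's y in degrees. In form: {"gripper": [gripper, ...], "offset": [[tx, ty, tz], ...], "turn": [turn, ...]}. A call has 1 to 20 rows; each row shifts and turns the commanded pose from where the row before left it, along the tool's axes as they then stand; what a row does not reach is not made up. A row lasts 1/12 s, in which the tool goes at most 41.7 mm and 7.16 degrees, less where a joint would pass 70% of its speed; a pose out of reach is approached as far as the arm can. A call is refused whole if a number of a shift passes 0.0417 or a number of a turn 7.16, either way. A call with a gripper value outside its range is refused whole. The fingers move at their own pace and stop on an object; "force" is the grip in N (left out, the last holds). Time passes only in rows, so rows that do not move let the fingers close. It gives the time, the measured TCP pose, the force and the opening at its end, in the units of the state.
- ctrl.sense(): the state, without advancing time (a new reading comes with each control period).
- ctrl.capture(name): name is "scene" or "side" or "wrist"; returns (picture, depth): 384x512x3 uint8, red, green, blue; 384x512 float32, mm along the optical axis (not along the pixel's ray), 0 where there is no reading.
- ctrl.camera_params(name): a dict with "fovy" (degrees; the focal length in pixels is half the picture's height over the tangent of half this angle, whatever the lens; pixels are square), "cx", "cy" (the principal point, pixels), "distortion" ([k1, k2, p1, p2, k3] as OpenCV has them; the pictures are not rectified), "view" (4x4, takes a point from world to camera coordinates); the wrist camera has in their place "tool_from_camera" (4x4, takes a point from camera to tool coordinates, whose origin is the TCP and whose axes are the tool frame's). Camera axes: x right, y down, z forward; pixel columns grow to the right and rows downward; lengths in mm; the calibration is good to about 2 mm. A picture is of the moment at which its call begins: read the wrist's pose just before it. camera_params takes no time and is no camera call.
- ctrl.finish_job(): hands the job in, once; it reports no verdict.
Trained networks look in the newest picture that a camera, given by its name, has taken for a name from the list of things; names that differ only in an ending like _2 or _b are one class to them, and where a whole thing is asked for, a point or a joint stands for the part that bears it (a point fixed in the world has none). Each returns a list of dicts, best first, with "score" (0 to 1); they miss things now and then, are a little off and sometimes report something else, mostly with a low value. They report only what shows in the picture. A call takes as long as a camera call.
- ctrl.boxes_of(camera, query): "centre" ([x, y, z] in mm, in the coordinates of the camera as it stood for that picture, good to about 4 mm: the middle of the surface that is visible of it).
- ctrl.regions_of(camera, query): "mask" (384x512 bool, what is visible of it).
- ctrl.pinpoint(camera, query): "centre" ([x, y, z] in mm, in the coordinates of the camera as it stood for that picture, good to about 4 mm: a listed point, or the origin of a listed thing).
The state is a dict: "time_s": time; "joints": joint angles; "dq": joint speeds; "tau": joint torques, N m; "eef_pos": TCP position; "ee_rot": TCP orientation; "force": force on the tool from outside, world axes, zero at the start; "wrist_torque": the same for the moment, N m; "grip_width": opening from 0.0 (shut) to 1.0 (fully open).
Only numpy, scipy, OpenCV 4.12 (cv2) and the standard library are available. Lean on these libraries where they do the work, as an engineer would, in place of code of your own. Each camera call takes 0.05 s, during which the arm holds its last target.

## Task

The lid on the steel topping pan has been laid on but its four corners are still sprung up. With closed fingertips press down each corner in turn, all round the rim, until every one has clicked home level with the rest of the lid; press firmly but do not ram it, leave the pan standing where it is, and leave the parfait cup, disher and tongs alone. Nothing is to be gripped or lifted.

Things in the scene. Friction and masses are not known exactly. Their poses are not given: they have to be found in the camera images.
- pan: Full steel topping pan (about 1.5 kg), loose on the counter, with a mint-green flexible snap-fit lid, 166 (pan x) by 180 mm (pan y), corners rounded at 24 mm; the foot is 134 by 147. Origin: centre of its underside, z up, yaw within 0.35 rad of the robot's. The lid's flat middle is 103 mm above the counter and already down mid-side; only its corners move. It bears presses up to 60 N.
- corner_a (a joint): Lid's near left corner (pan -x, +y): its bend about the line across the corner, which meets each side 72 mm from the unrounded corner point. 0 rad = sprung up, the tip 8 mm proud; 0.19 = home, level with the lid. Snap fit: springs back up until just over half way (0.095), then snaps home and stays. Corners do not affect one another.
- corner_a_press (a point): Good press point on top of the near left corner, on its diagonal, 30 mm out from the bend line, 12 mm in from the tip; moves with the corner: 108 mm above the counter sprung up, 102.5 home. Straight down here takes about 13 N to click (less nearer the tip). Home at pan (-0.068, +0.075) m, sprung up within 1 mm of that in plan. A 1.5 mm rib runs 6 mm in from the lid's edge.
- corner_b (a joint): Lid's near right corner (pan -x, -y): its bend about the line across the corner, which meets each side 72 mm from the unrounded corner point. 0 rad = sprung up, the tip 8 mm proud; 0.19 = home, level with the lid. Snap fit: springs back up until just over half way (0.095), then snaps home and stays. Corners do not affect one another.
- corner_b_press (a point): Good press point on top of the near right corner, on its diagonal, 30 mm out from the bend line, 12 mm in from the tip; moves with the corner: 108 mm above the counter sprung up, 102.5 home. Straight down here takes about 13 N to click (less nearer the tip). Home at pan (-0.068, -0.075) m, sprung up within 1 mm of that in plan. A 1.5 mm rib runs 6 mm in from the lid's edge.
- corner_c (a joint): Lid's far right corner (pan +x, -y): its bend about the line across the corner, which meets each side 72 mm from the unrounded corner point. 0 rad = sprung up, the tip 8 mm proud; 0.19 = home, level with the lid. Snap fit: springs back up until just over half way (0.095), then snaps home and stays. Corners do not affect one another.
- corner_c_press (a point): Good press point on top of the far right corner, on its diagonal, 30 mm out from the bend line, 12 mm in from the tip; moves with the corner: 108 mm above the counter sprung up, 102.5 home. Straight down here takes about 13 N to click (less nearer the tip). Home at pan (+0.068, -0.075) m, sprung up within 1 mm of that in plan. A 1.5 mm rib runs 6 mm in from the lid's edge.
- corner_d (a joint): Lid's far left corner (pan +x, +y): its bend about the line across the corner, which meets each side 72 mm from the unrounded corner point. 0 rad = sprung up, the tip 8 mm proud; 0.19 = home, level with the lid. Snap fit: springs back up until just over half way (0.095), then snaps home and stays. Corners do not affect one another.
- corner_d_press (a point): Good press point on top of the far left corner, on its diagonal, 30 mm out from the bend line, 12 mm in from the tip; moves with the corner: 108 mm above the counter sprung up, 102.5 home. Straight down here takes about 13 N to click (less nearer the tip). Home at pan (+0.068, +0.075) m, sprung up within 1 mm of that in plan. A 1.5 mm rib runs 6 mm in from the lid's edge.
- parfait: Bystander: tall clear glass parfait cup, 160 mm high, 74 mm across the rim, 68 mm foot, standing loose beyond the pan. Origin: centre of its underside.
- disher: Bystander: pewter-coloured ice cream disher lying on the counter beside the pan, about 205 mm long (from -115 to +90 mm along its x), up to 32 mm high. Origin: at counter level under it, 60 mm from the centre of its round bowl (bowl towards its +x).
- tongs: Bystander: chrome serving tongs lying on the counter on the other side of the pan, about 245 mm long along their x (from -126 to +121 mm), 60 mm wide at the tips, 24 mm high. Origin: at counter level, the middle of their length.

How it is judged:
By the outcome, as a careful person would: the job done as asked, in the order asked, and still so for the second after the job is handed in, with the robot touching nothing.
It also fails if it takes over 48 s, if anything falls off the work surface, if the arm or the gripper's body presses on something with over 40 N, if the wrist force passes 120 N, or if a joint passes its speed limit or range.

## Working session

There is one attempt and no reset: what is moved stays moved. The work goes in short steps, Python scripts to look and compute and a tool call to move; the robot and the scene stay as the last step left them, time stands still between calls to the robot, and variables do not carry over. Pictures are saved under pics/ and viewed, and the job is handed in when it is done.

Besides the shell and the picture viewer there is one more tool, called after "Request:" as name(argument=value, ...) on one line, values as JSON. drive_tool: Moves the arm, as the interface text tells. Its arguments: {"type":"object","properties":{"gripper":{"type":"array","items":{"type":"number"}},"offset":{"type":"array","items":{"type":"array","items":{"type":"number"}}},"turn":{"type":"array","items":{"type":"number"}},"force":{"type":"number"}},"required":["gripper","offset","turn"]}

```bash
mkdir -p pics; python3 - <<'E'
from rig import ctrl
import cv2,numpy as np
s=ctrl.sense(); print({k:np.round(v,3) for k,v in s.items()})
for n in ["scene","side","wrist"]:
    im,d=ctrl.capture(n); cv2.imwrite(f"pics/{n}0.png",im[:,:,::-1]); np.save(f"{n}0.npy",d)
    p=ctrl.camera_params(n); print(n,p)
    for c in ["a"]:
        for r in ctrl.pinpoint(n,f"corner_{c}_press"): print("press",np.round(r["centre"],1),round(r["score"],2))
    for r in ctrl.pinpoint(n,"pan"): print("pan",np.round(r["centre"],1),round(r["score"],2))
E
```

```text
{'time_s': np.float64(0.0), 'joints': array([-0.223,  0.313,  1.498,  0.   ,  1.331, -0.223]), 'dq': array([ 0.   , -0.001, -0.   ,  0.   , -0.002,  0.   ]), 'tau': array([-1.0000e-03, -4.1226e+01, -2.5974e+01, -0.0000e+00,  4.0000e-03,
       -0.0000e+00]), 'eef_pos': array([5.24744e+02, 8.20000e-02, 2.30733e+02]), 'ee_rot': array([ 0.707, -0.707,  0.   ,  0.   ]), 'force': array([ 0.268,  0.24 , -0.371]), 'wrist_torque': array([ 0.037, -0.015,  0.024]), 'grip_width': np.float64(0.999)}
scene {'fovy': 47.2552148026745, 'cx': 257.64930551039635, 'cy': 198.01631679321306, 'distortion': array([0.04346482, 0.        , 0.        , 0.        , 0.        ]), 'view': array([[ 8.78630898e-01,  4.76954820e-01,  2.28439131e-02,
        -5.76128092e+02],
       [ 3.00633994e-01, -5.15382493e-01, -8.02496161e-01,
        -9.91625951e+01],
       [-3.70981059e-01,  7.11965579e-01, -5.96219815e-01,
         1.23384224e+03],
       [ 0.00000000e+00,  0.00000000e+00,  0.00000000e+00,
         1.00000000e+00]])}
press [-103.1 -127.2 1112.6] 0.84
pan [ -54.3   12.6 1108.6] 0.73
side {'fovy': 50.083250
[... 458 characters left out ...]
00000000e+00,
         1.00000000e+00]])}
press [-198.1    2.7  886.5] 0.81
press [-280.5   36.7 1026.9] 0.6
pan [-96.6  77.5 971.4] 0.75
wrist {'fovy': 60.16886178400707, 'cx': 255.35444535517567, 'cy': 197.23507605051307, 'distortion': array([0.02760988, 0.        , 0.        , 0.        , 0.        ]), 'tool_from_camera': array([[ 9.99999853e-01, -3.85367013e-04, -3.82030254e-04,
         1.21481693e+00],
       [ 2.64851257e-04, -2.67848619e-01,  9.63460973e-01,
        -1.42552937e+02],
       [-4.73612353e-04, -9.63460933e-01, -2.67848477e-01,
         6.73277628e+01],
       [ 0.00000000e+00,  0.00000000e+00,  0.00000000e+00,
         1.00000000e+00]])}
pan [  16.3 -132.6  350.5] 0.71
```

View images.

View pics/scene0.png

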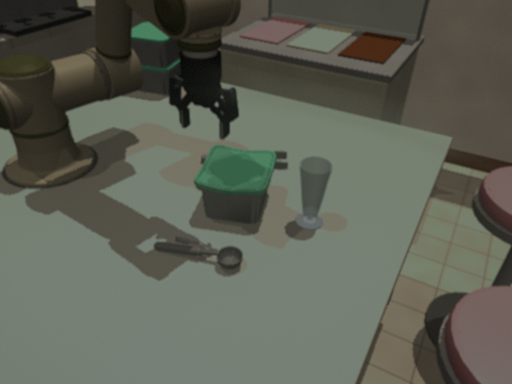

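View pics/side0.png

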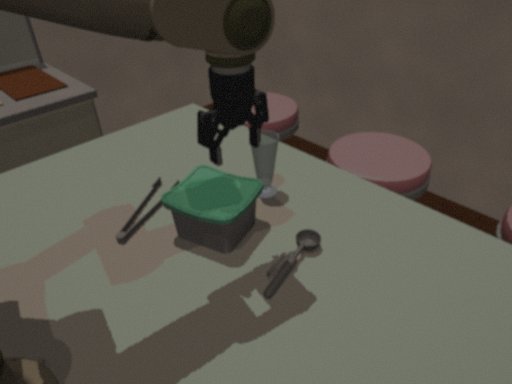

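View pics/wrist0.png

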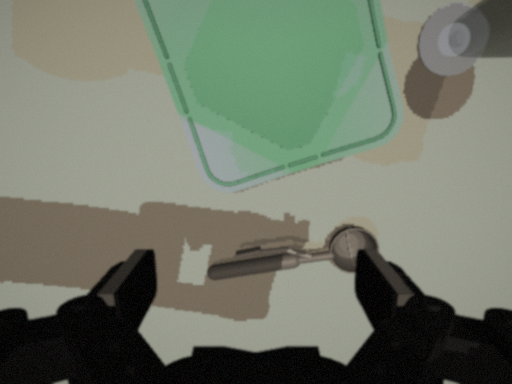

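```bash
cat > h.py <<'E'
from rig import ctrl
import cv2,numpy as np
from scipy.spatial.transform import Rotation as Ro
def tool():
    s=ctrl.sense(); q=s["ee_rot"]; T=np.eye(4); T[:3,:3]=Ro.from_quat([q[1],q[2],q[3],q[0]]).as_matrix(); T[:3,3]=s["eef_pos"]; return T
def cloud(n,d,T=None):
    p=ctrl.camera_params(n); f=192/np.tan(np.radians(p["fovy"]/2))
    K=np.array([[f,0,p["cx"]],[0,f,p["cy"]],[0,0,1]])
    v,u=np.mgrid[:384,:512]; px=np.stack([u,v],-1).reshape(-1,1,2).astype(float)
    n_=cv2.undistortPoints(px,K,p["distortion"]).reshape(384,512,2)
    P=np.concatenate([n_*d[...,None],d[...,None]],-1)
    M=T@p["tool_from_camera"] if n=="wrist" else np.linalg.inv(p["view"])
    return P@M[:3,:3].T+M[:3,3]
E
python3 - <<'E'
from h import *
T=tool()
for n in ["scene","side","wrist"]:
    im,d=ctrl.capture(n); r=ctrl.regions_of(n,"pan"); print(n,[(round(x["score"],2),x["mask"].sum()) for x in r])
    W=cloud(n,d,T); m=r[0]["mask"]&(d>0)
    hsv=cv2.cvtColor(im,cv2.COLOR_RGB2HSV)
    z=W[...,2]; g=(z>92)&(z<120)&(W[...,0]>380)&(W[...,0]<700)&(W[...,1]>-40)&(W[...,1]<260)&(d>0)&(hsv[...,0]>55)&(hsv[...,0]<90)&(hsv[...,1]>60)
    q=W[g]; print(g.sum(), q[:,:].min(0),q.max(0), np.percentile(q[:,2],[2,25,50,75,98]))
    print(cv2.minAreaRect(q[:,:2].astype(np.float32)))
    np.save(f"q_{n}.npy",q)
E
```

```text
scene [(0.78, np.int64(4961))]
3130 [440.51616376  -4.98324452  92.68056801] [642.20298982 208.4243443  110.91052001] [ 97.35701659 100.30166026 101.51078265 103.16149569 108.67874885]
((540.7114868164062, 100.35977172851562), (169.21707153320312, 187.12908935546875), 17.737916946411133)
side [(0.5, np.int64(437))]
3828 [436.08240902  -3.46897283  95.36313952] [637.113966   208.37165367 113.36361553] [100.10168377 103.2792254  104.18704844 105.43009422 110.66408968]
((536.0235595703125, 103.43313598632812), (171.827880859375, 185.5492401123047), 17.69634246826172)
wrist [(0.86, np.int64(38524)), (0.18, np.int64(3560))]
27488 [446.62378113   5.08712701  99.55483221] [633.56321631 140.32022679 111.89414671] [101.19877237 102.27042783 102.80179855 103.35509382 107.06747142]
((542.7582397460938, 83.75416564941406), (170.35562133789062, 141.5800323486328), 10.51716136932373)
```

Request:
drive_tool(gripper=[1,1,1,1,1,1,1,1], offset=[[0,0,0.02],[0.005,0,0.03],[0.005,0,0.03],[0.004,0,0.02],[0,0,0],[0,0,0],[0,0,0],[0,0,0]], turn=[0,0,0,0,0,0,0,0])

```text
time_s: 1.42
eef_pos: [539.0, 99.0, 231.3]
ee_rot: [-0.707, 0.707, -0.0, 0.0]
force: [0.3, -1.1, -0.5]
grip_width: 0.001
```

```bash
python3 - <<'E'
from h import *
T=tool(); print(T[:3,3])
im,d=ctrl.capture("wrist"); cv2.imwrite("pics/w1.png",im[:,:,::-1])
W=cloud("wrist",d,T)
hsv=cv2.cvtColor(im,cv2.COLOR_RGB2HSV); z=W[...,2]
g=(z>92)&(z<120)&(d>0)&(hsv[...,0]>55)&(hsv[...,0]<95)&(W[...,0]<680)
n,l,st,_=cv2.connectedComponentsWithStats(g.astype(np.uint8)); k=1+np.argmax(st[1:,4]); g=l==k
q=W[g]; print(g.sum(),cv2.minAreaRect(q[:,:2].astype(np.float32)),np.percentile(q[:,2],[2,50,98]))
for c in ["corner_a_press","pan"]:
  for r in ctrl.pinpoint("wrist",c):
    M=T@ctrl.camera_params("wrist")["tool_from_camera"]; print(c,np.round(M[:3,:3]@r["centre"]+M[:3,3],1),round(r["score"],2))
im,d=ctrl.capture("scene")
for c in ["parfait","corner_a_press"]:
  for r in ctrl.pinpoint("scene",c):
    M=np.linalg.inv(ctrl.camera_params("scene")["view"]); print(c,np.round(M[:3,:3]@r["centre"]+M[:3,3],1),round(r["score"],2))
print(ctrl.sense()["time_s"])
E
```

```text
[538.96188399  99.0470218  231.29531824]
39655 ((539.2366943359375, 102.80195617675781), (167.91778564453125, 182.34080505371094), 18.106401443481445) [101.3716744 103.2197631 109.7392444]
corner_a_press [452.3 153.9 104.8] 0.61
pan [541.4  98.5   3.1] 0.76
parfait [719.9 126.3   5.7] 0.76
corner_a_press [452.  156.1 106.7] 0.69
corner_a_press [580.  196.9 109.6] 0.31
corner_a_press [ 5.824e+02 -1.028e+02 -4.000e-01] 0.31
1.7167
```

View pics/w1.png

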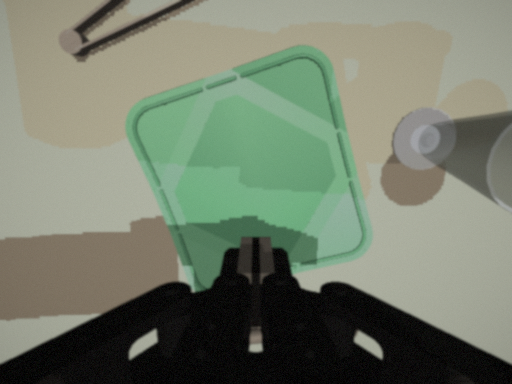

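Request:
drive_tool(gripper=[1,1,1,1,1,1,1,1,1,1], offset=[[-0.022,0,0.0135],[-0.022,0,0.0135],[-0.022,0,0.0135],[-0.022,0,0.0135],[0,0.028,0],[0,0.028,0],[0,0.028,0],[0,0.025,0],[0,0,0],[0,0,0]], turn=[0,0,0,0,0,0,0,0,0,0])

```text
time_s: 2.55
eef_pos: [450.8, 153.9, 122.3]
ee_rot: [-0.707, 0.707, -0.001, -0.0]
force: [0.3, -0.0, 0.6]
grip_width: -0.001
```

```bash
python3 - <<'E'
from h import *
print(ctrl.sense()["eef_pos"],ctrl.sense()["force"])
im,d=ctrl.capture("side"); cv2.imwrite("pics/s2.png",cv2.resize(im[120:280,100:320,::-1],None,fx=3.5,fy=3.5))
E
```

```text
[450.8478153  153.88165352 122.3480665 ] [ 0.31894245 -0.02340018  0.61564394]
```

View pics/s2.png

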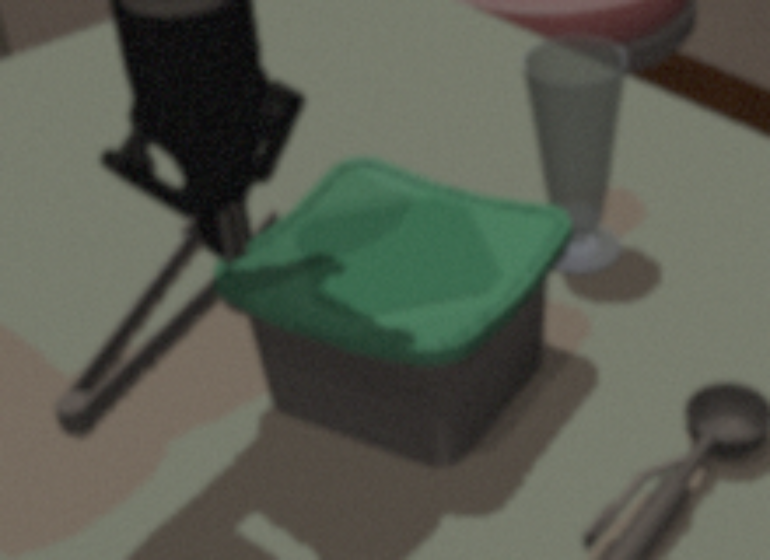

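Closed fingertips stand over the left (near-left) corner at about (230,250) in the crop. I'll descend gently.

Request:
drive_tool(gripper=[1,1,1,1,1,1,1], offset=[[0,0.005,-0.0005],[0,0.004,0],[0,0.003,0],[0,0.003,0],[0,0.002,0],[0,0,0],[0,0,0]], turn=[0,0,0,0,0,0,0])

```text
time_s: 3.18
eef_pos: [451.0, 153.5, 105.3]
ee_rot: [-0.707, 0.707, 0.0, 0.0]
force: [-0.5, -0.2, -0.6]
grip_width: -0.002
```

Request:
drive_tool(gripper=[1,1,1,1], offset=[[0,0.001,0],[0,0.001,0],[0,0,0],[0,0,0]], turn=[0,0,0,0])

```text
time_s: 3.52
eef_pos: [451.0, 153.5, 103.2]
ee_rot: [-0.707, 0.707, -0.0, -0.0]
force: [-0.1, -0.4, 0.2]
grip_width: -0.001
```

```bash
python3 - <<'E'
from h import *
im,d=ctrl.capture("side"); cv2.imwrite("pics/s3.png",cv2.resize(im[120:280,100:320,::-1],None,fx=3.5,fy=3.5))
E
```

```text
(no output)
```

View pics/s3.png

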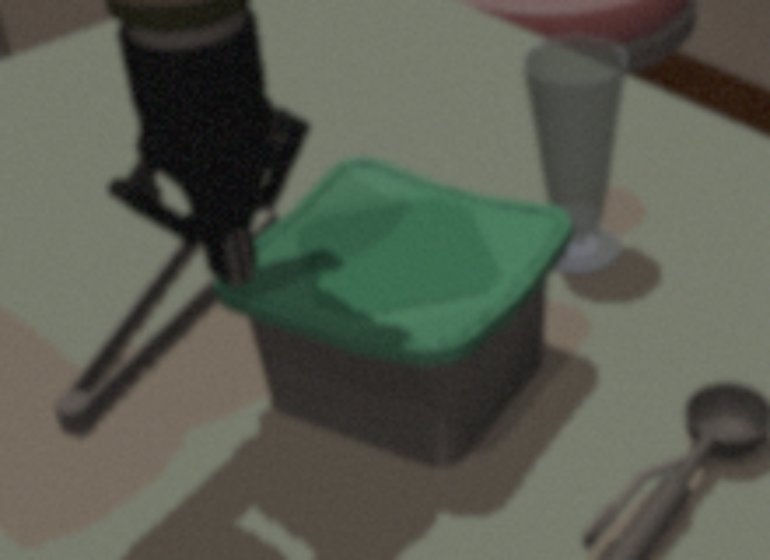

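Request:
drive_tool(gripper=[1,1,1,1], offset=[[0,0.001,0],[0,0.001,0],[0,0,0],[0,0,0]], turn=[0,0,0,0])

```text
time_s: 3.9
eef_pos: [451.2, 153.5, 102.1]
ee_rot: [-0.707, 0.707, 0.0, 0.0]
force: [-3.8, -0.1, 9.6]
grip_width: 0.003
```

Request:
drive_tool(gripper=[1,1,1], offset=[[0,0.001,0],[0,0,0],[0,0,0]], turn=[0,0,0])

```text
time_s: 4.15
eef_pos: [451.3, 153.5, 101.8]
ee_rot: [-0.707, 0.707, 0.001, 0.0]
force: [-5.8, -1.3, 17.6]
grip_width: -0.003
```

Request:
drive_tool(gripper=[1,1,1,1,1,1,1], offset=[[0,-0.01,0],[0,-0.035,0],[0.011,-0.01,-0.033],[0.011,0,-0.037],[0.012,0,-0.037],[0.012,0,-0.036],[0,0,0]], turn=[0,0,0,0,0,0,0])

```text
time_s: 4.73
eef_pos: [498.7, 5.3, 155.5]
ee_rot: [-0.707, 0.708, -0.001, 0.002]
force: [0.1, 0.5, 0.8]
grip_width: -0.001
```

```bash
python3 - <<'E'
from h import *
T=tool()
print(ctrl.sense()["eef_pos"],ctrl.sense()["force"])
q=[]
for n in ["side","scene"]:
    im,d=ctrl.capture(n); W=cloud(n,d)
    if n=="side": cv2.imwrite("pics/s4.png",cv2.resize(im[120:280,100:320,::-1],None,fx=3.5,fy=3.5))
    hsv=cv2.cvtColor(im,cv2.COLOR_RGB2HSV); z=W[...,2]
    g=(z>92)&(z<120)&(d>0)&(hsv[...,0]>55)&(hsv[...,0]<95)&(W[...,0]<680)&(W[...,0]>400)&(abs(W[...,1]-100)<130)
    Q=W[g]; print(n,cv2.minAreaRect(Q[:,:2].astype(np.float32)))
    for k,p in dict(a=(451,153),b=(497,10),c=(627,52),d=(581,195),m=(539,102)).items():
        m=np.hypot(Q[:,0]-p[0],Q[:,1]-p[1])<9; print(k,m.sum(),np.round(np.median(Q[m,2]),1) if m.sum() else None)
E
```

```text
[498.72557726   5.27271046 155.54300535] [0.09498365 0.48088714 0.78087477]
side ((536.1246337890625, 103.76277923583984), (171.3979949951172, 185.4117431640625), 17.409299850463867)
a 33 103.4
b 30 109.3
c 32 109.7
d 0 None
m 28 104.0
scene ((541.1678466796875, 100.08417510986328), (169.25729370117188, 187.77174377441406), 18.162282943725586)
a 19 102.4
b 28 107.1
c 26 106.2
d 24 108.3
m 23 100.7
```

View pics/s4.png

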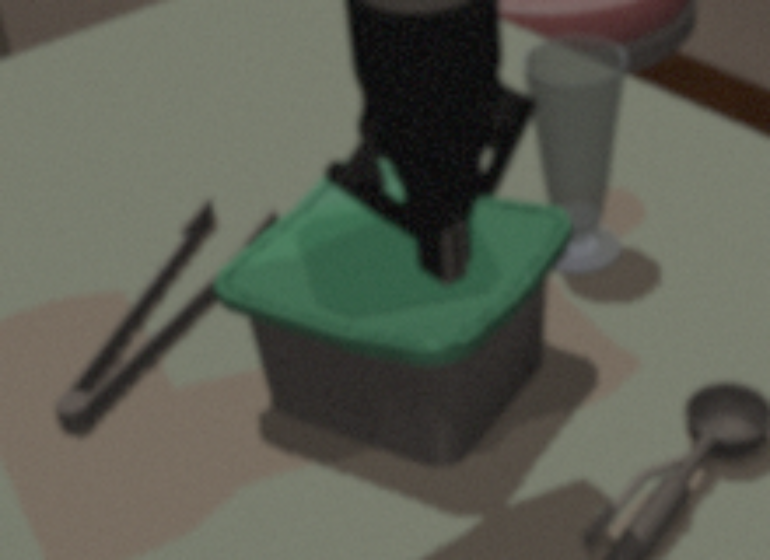

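Corner a reads level now, and b, c and d are still about 5 mm up. Next is b.

Request:
drive_tool(gripper=[1,1,1,1,1,1,1], offset=[[0,0.015,0],[0,0.015,0],[0,0.008,0],[0,0.003,0],[0,0,0],[0,0,0],[0,0,0]], turn=[0,0,0,0,0,0,0])

```text
time_s: 5.42
eef_pos: [497.3, 10.7, 115.0]
ee_rot: [-0.707, 0.707, 0.001, 0.0]
force: [0.5, -0.1, -0.4]
grip_width: -0.003
```

Request:
drive_tool(gripper=[1,1,1,1,1,1,1,1,1], offset=[[0,0.002,0],[0,0.002,0],[0,0.001,0],[0,0.001,0],[0,0.001,0],[0,0.001,0],[0,0.001,0],[0,0,0],[0,0,0]], turn=[0,0,0,0,0,0,0,0,0])

```text
time_s: 6.17
eef_pos: [496.9, 10.6, 105.1]
ee_rot: [0.707, -0.707, 0.0, 0.0]
force: [-0.3, 0.4, -0.3]
grip_width: -0.001
```

Request:
drive_tool(gripper=[1,1,1,1,1,1,1], offset=[[0,0.001,0],[0,0.001,0],[0,0.001,0],[0,0.001,0],[0,0.001,0],[0,0,0],[0,0,0]], turn=[0,0,0,0,0,0,0])

```text
time_s: 6.75
eef_pos: [497.2, 10.5, 101.8]
ee_rot: [-0.707, 0.707, 0.0, 0.0]
force: [-7.0, 0.1, 16.4]
grip_width: 0.003
```

Request:
drive_tool(gripper=[1,1,1,1,1,1,1,1,1,1,1], offset=[[0,-0.01,0],[0,-0.03,0],[0.032,0,0.01],[0.032,0,0.01],[0.033,0,0.01],[0.0325,0,0.0115],[0,0,0],[0,0.015,0],[0,0.01,0],[0,0,0],[0,0,0]], turn=[0,0,0,0,0,0,0,0,0,0,0])

```text
time_s: 7.67
eef_pos: [625.9, 51.8, 115.0]
ee_rot: [0.707, -0.707, 0.001, 0.0]
force: [1.5, 0.3, 0.7]
grip_width: 0.0
```

Request:
drive_tool(gripper=[1,1,1,1,1,1,1,1,1], offset=[[0.001,0.002,0],[0,0.002,0],[0,0.001,0],[0,0.001,0],[0,0.001,0],[0,0.001,0],[0,0.001,0],[0,0,0],[0,0,0]], turn=[0,0,0,0,0,0,0,0,0])

```text
time_s: 8.42
eef_pos: [628.0, 51.7, 106.9]
ee_rot: [-0.707, 0.707, 0.001, 0.001]
force: [1.7, -0.8, 2.6]
grip_width: -0.001
```

Request:
drive_tool(gripper=[1,1,1,1,1], offset=[[0,0.001,0],[0,0.001,0],[0,0.001,0],[0,0,0],[0,0,0]], turn=[0,0,0,0,0])

```text
time_s: 8.83
eef_pos: [627.3, 52.1, 102.9]
ee_rot: [0.707, -0.707, 0.0, 0.0]
force: [-0.5, 0.2, -0.3]
grip_width: 0.001
```

Request:
drive_tool(gripper=[1,1,1,1,1], offset=[[0,0.001,0],[0,0.001,0],[0,0.001,0],[0,0,0],[0,0,0]], turn=[0,0,0,0,0])

```text
time_s: 9.25
eef_pos: [627.6, 52.1, 102.0]
ee_rot: [-0.707, 0.707, 0.0, 0.0]
force: [-5.0, 0.9, 12.3]
grip_width: 0.002
```

Request:
drive_tool(gripper=[1,1,1,1,1,1,1,1,1,1,1], offset=[[0,-0.01,0],[0,-0.03,0],[-0.011,0,0.035],[-0.012,0,0.036],[-0.012,0,0.036],[-0.012,0,0.0355],[0,0,0],[0,0.015,0],[0,0.01,0],[0,0,0],[0,0,0]], turn=[0,0,0,0,0,0,0,0,0,0,0])

```text
time_s: 10.17
eef_pos: [580.5, 194.0, 114.9]
ee_rot: [-0.707, 0.707, -0.001, -0.0]
force: [-0.3, -0.2, 0.1]
grip_width: -0.004
```

Request:
drive_tool(gripper=[1,1,1,1,1,1,1,1,1], offset=[[0,0.002,0],[0,0.002,0],[0,0.001,0],[0,0.001,0],[0,0.001,0],[0,0.001,0],[0,0.001,0],[0,0,0],[0,0,0]], turn=[0,0,0,0,0,0,0,0,0])

```text
time_s: 10.92
eef_pos: [580.9, 194.7, 107.0]
ee_rot: [0.707, -0.707, -0.001, -0.001]
force: [1.0, 1.6, 4.1]
grip_width: -0.002
```

Request:
drive_tool(gripper=[1,1,1,1,1,1,1,1], offset=[[0,0.001,0],[0,0.001,0],[0,0.001,0],[0,0.001,0],[0,0.001,0],[0,0.001,0],[0,0,0],[0,0,0]], turn=[0,0,0,0,0,0,0,0])

```text
time_s: 11.58
eef_pos: [580.4, 194.4, 102.0]
ee_rot: [-0.707, 0.707, 0.0, 0.0]
force: [-6.8, -1.7, 14.9]
grip_width: -0.001
```

Request:
drive_tool(gripper=[1,1,1,1,1,1,1,1,1], offset=[[0,-0.01,0],[0,-0.03,0],[0,-0.04,0],[0,-0.04,0],[-0.02,-0.03,-0.03],[-0.02,0,-0.03],[0,0,-0.03],[0,0,0],[0,0,0]], turn=[0,0,0,0,0,0,0,0,0])

```text
time_s: 12.33
eef_pos: [542.7, 106.8, 247.2]
ee_rot: [0.707, -0.707, 0.001, -0.001]
force: [0.0, 0.7, 0.0]
grip_width: -0.002
```

```bash
python3 - <<'E'
from h import *
T=tool()
for n in ["side","scene","wrist"]:
    im,d=ctrl.capture(n); W=cloud(n,d,T)
    cv2.imwrite(f"pics/{n}5.png",cv2.resize(im[120:280,100:320,::-1],None,fx=3.5,fy=3.5) if n!="wrist" else im[:,:,::-1])
    hsv=cv2.cvtColor(im,cv2.COLOR_RGB2HSV); z=W[...,2]
    g=(z>92)&(z<120)&(d>0)&(hsv[...,0]>55)&(hsv[...,0]<95)&(W[...,0]<680)&(W[...,0]>400)&(abs(W[...,1]-100)<130)
    Q=W[g]; print(n,cv2.minAreaRect(Q[:,:2].astype(np.float32)))
    for k,p in dict(a=(451,153),b=(497,10),c=(627,52),d=(581,195),m=(539,102)).items():
        m=np.hypot(Q[:,0]-p[0],Q[:,1]-p[1])<9; print(k,m.sum(),np.round(np.median(Q[m,2]),1) if m.sum() else None)
E
```

```text
side ((537.661376953125, 103.67855072021484), (173.34934997558594, 184.4623260498047), 18.246440887451172)
a 35 102.9
b 39 103.5
c 29 103.3
d 23 103.2
m 31 103.9
scene ((539.7067260742188, 102.83135986328125), (168.4239044189453, 188.5753936767578), 17.77987289428711)
a 19 102.0
b 28 100.1
c 32 100.3
d 26 101.6
m 24 100.8
wrist ((538.947021484375, 101.31416320800781), (168.31307983398438, 182.65728759765625), 17.765308380126953)
a 362 102.6
b 198 102.7
c 276 102.9
d 408 102.5
m 307 103.4
```

View pics/side5.png

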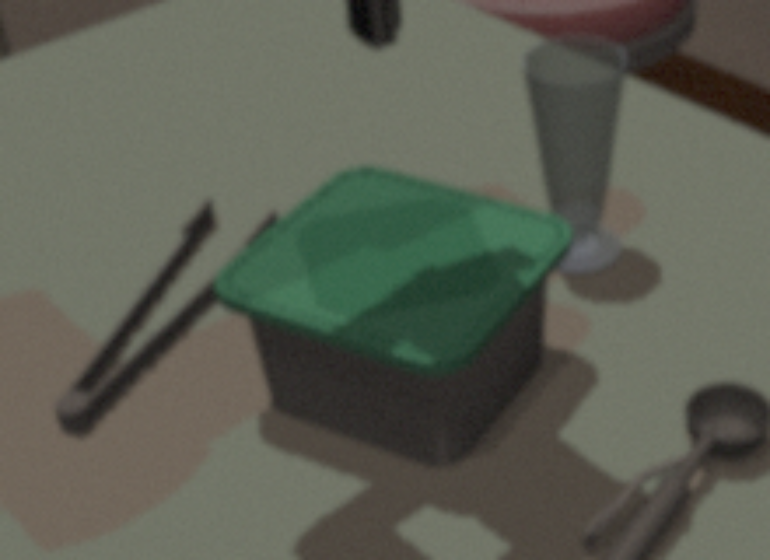

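View pics/wrist5.png

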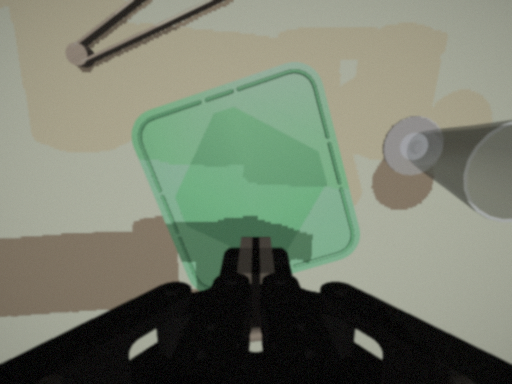

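All four corners read level, at 102.5–102.9 mm in the wrist depth. The lid is flat and the pan is where it was.

```bash
python3 -c "
from rig import ctrl
print(ctrl.finish_job())"
```

```text
the job is handed in; nothing more can be done
None
```

All four lid corners are pressed home, and the job is handed in. I pressed them once each with closed fingertips, in the order near left, near right, far right, far left. The run took about 12.5 s.

- **Force:** each press ended with a measured 12–18 N on the seated corner. I only read the force at the end of each move, so brief peaks while a corner clicked were not recorded.
- **Corner height:** the wrist camera puts the corners at 102.5–102.9 mm, against 102.5 mm for home; the sprung corners had been about 5–6 mm higher. The side camera agrees, at 102.9–103.5 mm. The scene camera is noisier and about 2 mm low, at 100.1–102.0 mm.
- **Pan:** it reads within about 2 mm and 0.5° of where it started, which is within measurement noise.
- **Other items:** the parfait cup, disher and tongs look unmoved in the pictures. The arm finished clear, about 14 cm above the lid.

The first corner clicked during a quicker descent, before any force showed in the readings. I confirmed it by pressing to 17.6 N on the seated corner and by its level height afterwards.

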